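# Lock the welding positioner

### The job

Lock the turntable of the welding positioner, pushing with the fingertips only: turn the slotted disc (its upright stud is there to be pushed) until the notch in its rim faces the lock bar, then push the bar forward by its upright rear plate until it is fully home in the notch, the plate against the guide. Do not lift the bar or tip it out of its guide, and leave the other things on the bench where they are.

Things in the scene. Friction and masses are not known exactly. Their poses are not given: they have to be found in the camera images.
- positioner: fixed base plate of the welding positioner, dark grey, 210 x 330 x 20 mm (x -105 to 105, y -100 to 230 mm). Origin: on the bench, straight below the disc's axis; z up. The lock bar lies along this frame's +y axis and slides in to -y. A light grey guide on the plate (x -24 to 24, y 96 to 150 mm, top 48 mm above the bench) holds the bar; a 20 mm wide rail under the bar, top at 26 mm, runs on to y 225 mm.
- disc (a joint): turn of the slotted steel disc (170 mm across, 14 mm thick, top 40 mm above the bench) about the upright axis over the positioner's origin, rad, counter-clockwise from above. Lined up with the bar at 0 and 6.28; starts from 1.0 to 5.28. Turns either way, light friction 0.12 N m, stays where left. A tube stub 32 x 32 mm, top at 68 mm, stands on its middle.
- notch (a point): mouth of the only notch in the disc's rim, at the height of the disc's top, 85 mm from the axis. The notch is 26 mm wide, parallel-sided, and reaches in to 50 mm from the axis. It faces the bar when this point lies on the positioner's +y axis, straight in front of the bar's nose.
- stud (a point): centre of the top of the upright black stud on the disc, for pushing the disc round: 18 mm across, 45 mm tall (40 to 85 mm above the bench), 66 mm from the axis, straight across the disc from the notch.
- lock_bar: loose steel lock bar, about 0.3 kg, lying in the guide. Origin: under the tip of its rounded nose, 26 mm above the bench; its +y axis runs back along the bar. Bar 18 mm wide, 14 mm thick, 95 mm from the nose tip to the push plate. It slides with 1.5 mm play on either side, against 1 to 5 N of friction, and stays where it is left.
- bar_nose (a point): tip of the bar's rounded nose, on its top face, 40 mm above the bench. It starts 98 to 115 mm from the disc's axis; with the bar home it is 55 mm from the axis, 30 mm inside the notch.
- push_plate (a point): top of the rear face of the push plate, the upright plate across the bar's tail: 44 mm wide, 12 mm thick, from 26 to 76 mm above the bench. The point is in the middle of its width, 107 mm behind the nose tip. Pushing this rear face slides the bar in; the bar is home when the plate's front face meets the guide, a rigid stop (the point is then 162 mm from the axis).
- pipe_stub: bystander, leave it alone: short rusty pipe stub, 42 mm across and 50 mm tall, standing on the base plate beside the push plate's run. Origin: middle of its underside.
- hex_nut: bystander, leave it alone: big steel hex nut, 38 mm across corners and 18 mm tall, lying on the base plate on the other side of the bar. Origin: middle of its underside.
- magnet: bystander, leave it alone: red welding magnet, about 75 x 53 x 18 mm, lying on the bench beyond the base plate. Origin: middle of its underside.
- hammer: bystander, leave it alone: hammer with a wooden handle, 260 mm long, lying on the bench behind the push plate, past the end of the base plate. Origin: middle of its underside.
- wrench: bystander, leave it alone: steel wrench, 180 mm long, lying on the bench past the disc's end of the base plate. Origin: middle of its underside.
- brush: bystander, leave it alone: brush with a wooden handle, 200 mm long, lying on the bench beyond the base plate. Origin: middle of its underside.
- paste_jar: bystander, leave it alone: white jar, 56 mm across and 90 mm tall, standing on the bench beyond the disc. Origin: middle of its underside.
Not all that is in view belongs to the job. What is shaped like the lock_bar but green or purple is not meant.

How it is judged:
On the way, in this order (a step that is already met when the one before it is completed fails the run):
1. the disc's notch stands in front of the lock bar while the bar is still outside the disc (x of notch in the frame of positioner between -0.011 and 0.011 m and y of notch in the frame of positioner above 0.05 m and y of bar_nose in the frame of positioner above 0.08 m), for 0.05 s.
2. the lock bar is fully home in the notch (y of bar_nose in the frame of positioner below 0.0595 m and x of bar_nose in the frame of positioner between -0.006 and 0.006 m), for 0.2 s.
At the end, for the whole second after the job is handed in: The notch is lined up with the bar (centre of its mouth within 8 mm of the positioner's y axis), the bar lies flat in its guide with its nose at most 59.5 mm from the disc's axis (within 4.5 mm of fully home) and within 6 mm of the guide's centre line, and it is at rest (all of step 2 and x of notch in the frame of positioner between -0.008 and 0.008 m and y of notch in the frame of positioner above 0.05 m and height (world z) of lock_bar between 0.022 and 0.03 m and angle between lock_bar's own z axis and vertical below 0.08 rad and linear speed of lock_bar below 0.01 m/s); the robot touches nothing.
It fails at once if the lock bar is lifted or tipped out of its guide (height (world z) of lock_bar above 0.036 m or height (world z) of push_plate above 0.09 m or angle between lock_bar's own z axis and vertical above 0.25 rad).
It fails at once if one of the other things on the bench is moved by more than 25 mm (distance of any of pipe_stub, hex_nut, magnet, hammer, wrench, brush, paste_jar from where it was at the start of the episode above 0.025 m).
It also fails if it takes over 53 s, if anything falls off the work surface, if the arm or the gripper's body presses on something with over 40 N, if the wrist force passes 120 N, or if a joint passes its speed limit or range.

### The arm

A 6-joint arm with a two-finger parallel gripper is mounted at the origin on the work surface. World frame = base frame: x ahead of the robot, y to its left, z up, the work surface at z = 0. Lengths are in m, angles in rad, forces in N, time in s.
With the tool pointing down it reaches from about 0.3 to 0.775 m from the base axis. Payload 14.6 kg.
Tool frame: the origin (TCP) lies on the mounting face of the last link; the fingertips stand 173 mm ahead of it and the grasp point (between the pads) lies 155 mm ahead of it (ctrl.pinch_z is the z of the grasp point in the tool frame, in m); z points along the fingers, y is the direction in which the jaws open and shut (so a half turn about z gives the same grasp; the last joint's range is limited). The gripper opens to 85 mm and grips with 20 to 120 N. Pads are 22 mm wide; open, the fingers measure 114 mm over their backs; the gripper's body (76 mm by 85 mm) begins 54 mm behind the grasp point. The pads swing forward as they close: fully open they stand 13 mm farther back than shut.
Start: joints at [1.238, 0.3, 1.521, -0, 1.321, -0.067], TCP at [0.144, 0.531, 0.405] pointing down, gripper open.
Joint ranges: [-3.03, 3.03], [-0.79, 2.21], [0.23, 2.52], [-1.04, 4.18], [0, 3.07], [-2.55, 2.55]. Speed limits (rad/s): [2.22, 2.22, 2.57, 3.14, 3.14, 3.14].

### API

Orientations are given as a unit quaternion [w, x, y, z].
In Python, from workcell import ctrl gives the robot as it stands.
- The arm moves only by the shell command python3 -m inch 'ROWS' [OPENING] [FORCE]. ROWS is JSON, a list that holds one entry, the list of rows, each a list of 6 numbers: the shift along the world's x, y, z in m, then the turn, a rotation vector about the world's x, y, z in degrees. A call has 1 to 12 rows; each row is the pose to reach, as a shift and turn from the pose commanded when the call began; what a row does not reach only later rows make up. A row lasts 1/10 s, in which the tool goes at most 50 mm and 8.59 degrees, less where a joint would pass 70% of its speed; a pose out of reach is approached as far as the arm can. A call with a gripper value outside its range is refused whole. OPENING is the opening, from 0 (shut) to 1 (fully open), set as the call begins (- or left out, the last holds). The fingers move at their own pace and stop on an object; FORCE is the grip in N (left out, the last holds). Time passes only in rows, so rows that repeat a pose let the fingers close. It gives the time, the measured TCP pose, the force and the opening at its end, in the units of the state.
- ctrl.read_state(): the state, without advancing time (a new reading comes with each control period).
- ctrl.capture(name): name is "scene" or "top" or "wrist"; returns a dict with "pixels" (480x640x3 uint8, red, green, blue), "camera_matrix" (3x3 intrinsics, pixels), "dist_coeffs" ([k1, k2, p1, p2, k3] as OpenCV has them; the pictures are not rectified), "R" (3x3) and "t" (3): a world point X has camera coordinates R X + t; the wrist camera has in their place "mount" (4x4, takes a point from camera to tool coordinates, whose origin is the TCP and whose axes are the flange's). Camera axes: x right, y down, z forward; pixel columns grow to the right and rows downward; lengths in m; the calibration is good to about 2 mm. A picture is of the moment at which its call begins: read the wrist's pose just before it. There is no depth.
- ctrl.job_done(): hands the job in, once; it reports no verdict.
Trained networks look in the newest picture that a camera, given by its name, has taken for a name from the list of things; names that differ only in an ending like _2 or _b are one class to them, and where a whole thing is asked for, a point or a joint stands for the part that bears it (a point fixed in the world has none). Each returns a list of dicts, best first, with "confidence" (0 to 1); they miss things now and then, are a little off and sometimes report something else, mostly with a low value. They report only what shows in the picture. A call takes as long as a camera call. They do not tell look-alikes from the thing itself.
- ctrl.recognise(name, camera): "point" ([x, y, z] in m, in world coordinates, good to about 4 mm: the middle of the surface that is visible of it).
- ctrl.outline_of(name, camera): "region" (480x640 bool, what is visible of it).
The state is a dict: "time_s": time; "joints": joint angles; "joint_vel": joint speeds; "tau": joint torques, N m; "position": TCP position; "eef_rot": TCP orientation; "contact_force": force on the tool from outside, world axes, zero at the start; "wrist_torque": the same for the moment, N m; "finger_gap": finger opening in m.
Only numpy, scipy, OpenCV 4.12 (cv2) and the standard library are available. Lean on these libraries where they do the work, as an engineer would, in place of code of your own. Each camera call takes 0.05 s, during which the arm holds its last target.

## Working session

There is one attempt and no reset: what is moved stays moved. The work goes in short steps, Python scripts to look and compute and a shell command to move; the robot and the scene stay as the last step left them, time stands still between calls to the robot, and variables do not carry over. Pictures are saved under pics/ and viewed, and the job is handed in when it is done.

```bash
ls; mkdir -p pics; cat > h.py <<'E'
import numpy as np, cv2
from workcell import ctrl
def cap(n,f):
    c=ctrl.capture(n); cv2.imwrite('pics/'+f,c['pixels'][:,:,::-1]); return c
E
python3 - <<'E'
from h import *
s=ctrl.read_state(); print(s)
for n in ['scene','top']:
    c=cap(n,n+'0.png')
    print(n, (-c['R'].T@c['t']).round(3), c['dist_coeffs'])
    for k in ['notch','stud','bar_nose','push_plate','lock_bar','positioner','pipe_stub','hex_nut','disc','hammer','paste_jar']:
        try:
            print(k,[(np.round(d['point'],3).tolist(),round(d['confidence'],2)) for d in ctrl.recognise(k,n)])
        except Exception as e: print(k,e)
E
```

```text
pics
{'time_s': 0.0, 'joints': array([ 1.23838745e+00,  3.00471273e-01,  1.52160482e+00,  8.04984390e-06,
        1.32067071e+00, -6.65884067e-02]), 'joint_vel': array([-0.00061688,  0.00059002,  0.00014489, -0.00025623, -0.00097149,
       -0.00049957]), 'tau': array([ 1.50580912e-03, -5.43504667e+01, -3.61785221e+01,  1.23556214e-05,
        3.99949102e-03, -7.27121233e-06]), 'position': array([0.14446999, 0.53064967, 0.40411105]), 'eef_rot': array([-1.18185384e-04,  1.32520235e-01,  9.91180132e-01, -5.64857041e-04]), 'contact_force': array([ 0.65495197, -0.56465046,  0.4349524 ]), 'wrist_torque': array([0.00403636, 0.00046376, 0.04274759]), 'finger_gap': 0.08541435749552366}
scene [0.929 0.321 0.597] [-0.02654252  0.          0.          0.          0.        ]
notch [([0.573, -0.086, 0.038], 0.93), ([0.598, 0.093, 0.044], 0.61)]
stud [([0.572, -0.091, 0.038], 0.85)]
bar_nose [([0.6, 0.1, 0.044], 0.94), ([0.328, 0.153, 0.013], 0.75), ([0.326, -0.113, 0.016], 0.64), ([0.572, -0.088, 0.04], 0.36)]
push_plate [([0.325, -0.12, 0.016], 0.93), ([0.6, 0.099, 0.042], 0.87), ([0.323, 0.161
[... 594 characters left out ...]
101, 0.036], 0.63), ([0.732, 0.038, 0.018], 0.49)]
bar_nose [([0.325, -0.115, 0.015], 0.91), ([0.324, 0.135, 0.012], 0.67), ([0.594, 0.078, 0.042], 0.61)]
push_plate [([0.319, 0.139, 0.014], 0.83), ([0.328, -0.114, 0.014], 0.66), ([0.59, 0.082, 0.042], 0.65)]
lock_bar [([0.325, -0.122, 0.014], 0.85), ([0.32, 0.133, 0.012], 0.69), ([0.598, 0.076, 0.039], 0.66)]
positioner [([0.559, -0.099, 0.041], 0.75), ([0.567, -0.051, 0.018], 0.6)]
pipe_stub [([0.676, 0.065, 0.067], 0.73), ([0.594, 0.079, 0.042], 0.45)]
hex_nut [([0.517, 0.043, 0.039], 0.51), ([0.555, -0.1, 0.038], 0.21)]
disc [([0.557, -0.101, 0.04], 0.68), ([0.645, 0.214, 0.025], 0.55)]
hammer [([0.646, 0.212, 0.024], 0.91)]
paste_jar []
```

View pics/top0.png

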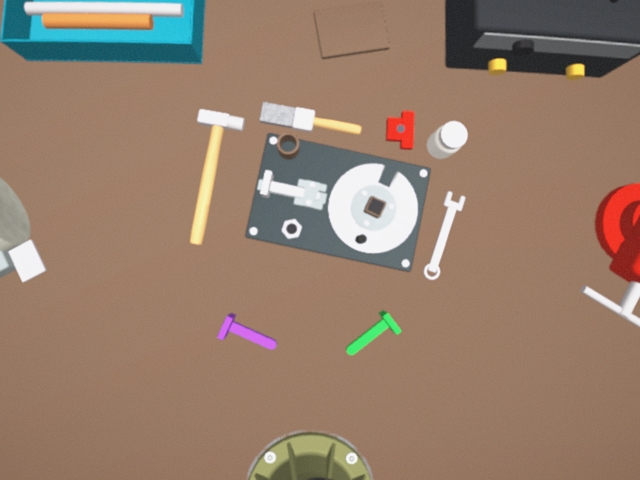

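View pics/scene0.png

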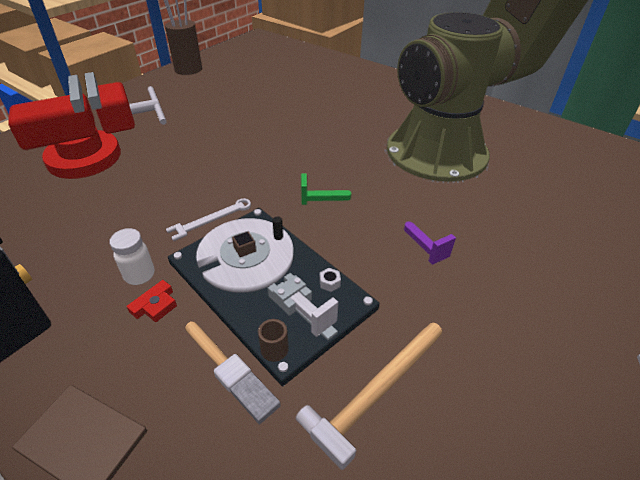

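The top view shows the disc centre near (374,207), the notch near (395,178), the stud near (361,239), the push plate near (266,183), the pipe at (288,146) and the nut at (291,229). The green and purple bars lie in front of the base. Next I'll zoom in to fit the plate frame.

```bash
python3 - <<'E'
import cv2
a=cv2.imread('pics/top0.png')[125:280,235:440]
cv2.imwrite('pics/topz.png',cv2.resize(a,None,fx=3.8,fy=3.8,interpolation=cv2.INTER_CUBIC))
a=cv2.imread('pics/scene0.png')[195:390,160:385]
cv2.imwrite('pics/scenez.png',cv2.resize(a,None,fx=3,fy=3,interpolation=cv2.INTER_CUBIC))
E
```

```text
(no output)
```

View pics/topz.png

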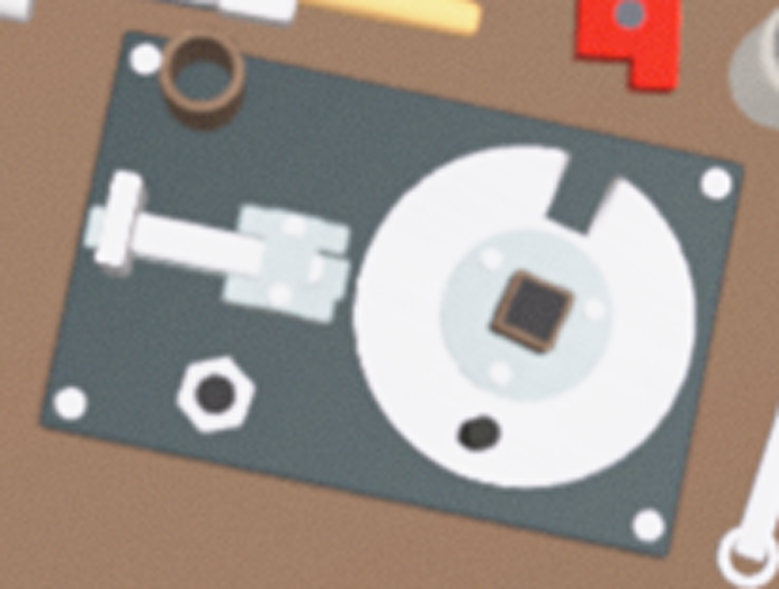

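View pics/scenez.png

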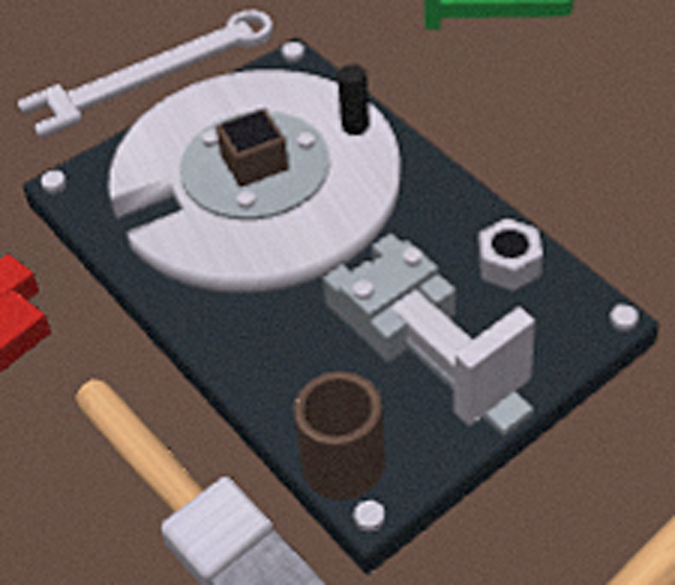

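```bash
cat > fit.py <<'E'
from h import *
from scipy.optimize import least_squares
import pickle
def proj(c,P):
    r,_=cv2.Rodrigues(c['R']); p,_=cv2.projectPoints(np.array(P,float).reshape(-1,3),r,c['t'],c['camera_matrix'],c['dist_coeffs']); return p[:,0]
def ray(c,uv,z):
    n=cv2.undistortPoints(np.array(uv,float).reshape(-1,1,2),c['camera_matrix'],c['dist_coeffs'])[:,0]
    d=np.c_[n,np.ones(len(n))]@c['R']; o=-c['R'].T@c['t']
    return o+d*((z-o[2])/d[:,2])[:,None]
def W(q,P):
    P=np.array(P,float).reshape(-1,3); a=q[2]; R=np.array([[np.cos(a),-np.sin(a),0],[np.sin(a),np.cos(a),0],[0,0,1]])
    return P@R.T+[q[0],q[1],0]
def inv(q,X):
    a=q[2]; R=np.array([[np.cos(a),-np.sin(a),0],[np.sin(a),np.cos(a),0],[0,0,1]])
    return (np.array(X)-[q[0],q[1],0])@R
E
python3 - <<'E'
from fit import *
ct,cs=ctrl.capture('top'),ctrl.capture('scene')
zt=lambda L:np.array(L)/3.8+[235,125]
zs=lambda L:np.array(L)/3+[160,195]
C=np.array([[.105,.23,.02],[.105,-.1,.02],[-.105,-.1,.02],[-.105,.23,.02]])
T=zt([(127,32),(743,165),(665,556),(42,426)]); S=zs([(25,188),(297,40),(655,325)])
for use in ['t','s','ts']:
    f=lambda q:np.r_[(proj(ct,W(q,C))-T).ravel()*('t' in use),(proj(cs,W(q,C[1:]))-S).ravel()*('s' in use)]
    r=least_squares(f,[.56,-.1,.2]); print(use,r.x.round(4),r.fun.round(1))
q=r.x
np.save('q.npy',q)
print('base',inv(q,[0,0,0]))
def s(c,n,uv,z): print(n,(inv(q,ray(c,uv,z))*1000).round(1).tolist())
s(ct,'notch mouth',zt([(568,155),(622,180)]),.04)
s(ct,'notch inner',zt([(548,217),(587,236)]),.04)
s(ct,'stub top', zt([(524,270),(574,290),(543,353),(491,330)]),.068)
s(ct,'stud top',zt([(478,433)]),.085)
s(ct,'disc edge',zt([(354,310),(695,315),(528,146),(525,488)]),.04)
s(ct,'plate top',zt([(113,172),(144,176),(128,272),(97,265)]),.076)
s(ct,'pipe',zt([(203,75)]),.07); s(ct,'nut',zt([(216,394)]),.038)
s(cs,'notch mouth s',zs([(115,216),(130,232)]),.04)
s(cs,'stud s',zs([(354,72)]),.085)
s(cs,'plate s',zs([(458,360),(523,309),(534,317),(470,372)]),.076)
s(cs,'nut s',zs([(511,243)]),.038); s(cs,'pipe s',zs([(338,403)]),.07)
E
```

```text
t [ 0.5636 -0.1073 -0.1791] [-0.8 -1.   1.  -0.5  1.2  1.  -1.3  0.4 -0.  -0.   0.  -0.   0.  -0. ]
s [ 0.5676 -0.1053 -0.1861] [-0.  -0.   0.  -0.  -0.  -0.  -0.  -0.  -2.4 -1.1  0.1 -1.2  2.1  0.7]
ts [ 0.565  -0.1067 -0.1811] [-0.9 -1.9  0.8 -1.1  0.7  0.4 -1.7 -0.5 -1.9 -1.9  0.1 -2.2  2.4 -1.2]
base [-0.57496815  0.00318732  0.        ]
notch mouth [[83.1, -5.2, 40.0], [76.5, -34.6, 40.0]]
notch inner [[50.0, -1.5, 40.0], [44.8, -22.8, 40.0]]
stub top [[16.7, 8.7, 68.0], [12.3, -17.2, 68.0], [-21.0, -8.4, 68.0], [-15.4, 18.6, 68.0]]
stud top [[-66.6, 16.9, 85.0]]
disc edge [[-16.7, 84.6, 40.0], [17.2, -84.5, 40.0], [83.2, 15.6, 40.0], [-86.0, -17.4, 40.0]]
plate top [[20.0, 212.6, 76.0], [21.2, 197.7, 76.0], [-25.6, 195.4, 76.0], [-25.4, 210.5, 76.0]]
pipe [[76.5, 180.8, 70.0]]
nut [[-72.0, 143.2, 38.0]]
notch mouth s [[83.6, -19.3, 40.0], [83.7, -3.1, 40.0]]
stud s [[-65.0, 16.2, 85.0]]
plate s [[23.3, 204.6, 76.0], [-21.7, 203.2, 76.0], [-22.2, 210.5, 76.0], [23.7, 213.7, 76.0]]
nut s [[-71.3, 144.4, 38.0]]
pipe s [[79.3, 181.9, 70.0]]
```

```bash
python3 - <<'E'
from fit import *
q=np.load('q.npy'); p=np.array([0.1445,0.5307,0.4041])
a,b,r=11,15,9
def ext(d): # distance along unit d at which rounded rect boundary lies
    for t in np.arange(15,45,.1):
        v=np.maximum(np.abs(t*d)-[a,b],0)
        if np.hypot(*v)>=r: return t
print('hover',(W(q,[-.066,.060,0])[0,:2]-p[:2]).round(3))
for phi in range(166,281,8):
    f=np.radians(phi); s=66*np.array([np.cos(f),np.sin(f)]); tg=np.array([-np.sin(f),np.cos(f)])
    c=s-tg*ext(tg); w=W(q,[c[0]/1e3,c[1]/1e3,0])[0]
    print(phi,c.round(1),w[:2].round(4), (w[:2]-p[:2]).round(3))
E
```

```text
hover [ 0.366 -0.566]
166 [-58.  40.] [ 0.5151 -0.0569] [ 0.371 -0.588]
174 [-63.1  31. ] [ 0.5085 -0.0649] [ 0.364 -0.596]
182 [-66.8  21.8] [ 0.5032 -0.0732] [ 0.359 -0.604]
190 [-69.2  12.6] [ 0.4992 -0.0819] [ 0.355 -0.613]
198 [-70.6   3.7] [ 0.4962 -0.0904] [ 0.352 -0.621]
206 [-71.   -4.9] [ 0.4942 -0.0988] [ 0.35  -0.629]
214 [-70.2 -14. ] [ 0.4935 -0.1079] [ 0.349 -0.639]
222 [-67.4 -23.8] [ 0.4944 -0.118 ] [ 0.35  -0.649]
230 [-62.3 -33.8] [ 0.4976 -0.1288] [ 0.353 -0.659]
238 [-55.  -43.5] [ 0.5031 -0.1395] [ 0.359 -0.67 ]
246 [-46.9 -51.4] [ 0.5097 -0.1488] [ 0.365 -0.679]
254 [-38.3 -57.7] [ 0.5169 -0.1565] [ 0.372 -0.687]
262 [-29.2 -62.5] [ 0.525 -0.163] [ 0.381 -0.694]
270 [-20.1 -66. ] [ 0.5333 -0.168 ] [ 0.389 -0.699]
278 [-10.8 -68.2] [ 0.5421 -0.1718] [ 0.398 -0.702]
```

```bash
python3 -m inch '[[[0.368,-0.566,0,0,0,4.8],[0.368,-0.566,0,0,0,4.8],[0.368,-0.566,0,0,0,4.8],[0.368,-0.566,0,0,0,4.8],[0.368,-0.566,0,0,0,4.8],[0.368,-0.566,0,0,0,4.8],[0.368,-0.566,0,0,0,4.8],[0.368,-0.566,0,0,0,4.8],[0.368,-0.566,0,0,0,4.8]]]' 0
```

```text
time_s: 2.2
position: [0.3903, 0.1514, 0.405]
eef_rot: [0.0, 0.091, 0.996, 0.0]
contact_force: [1.0, 1.1, 0.1]
finger_gap: 0.0001
```

```bash
python3 -m inch '[[[0.12,-0.188,-0.1,0,0,0],[0.12,-0.188,-0.1,0,0,0],[0.12,-0.188,-0.1,0,0,0],[0.12,-0.188,-0.1,0,0,0],[0.12,-0.188,-0.1,0,0,0],[0.12,-0.188,-0.1,0,0,0],[0.12,-0.188,-0.1,0,0,0],[0.12,-0.188,-0.1,0,0,0]]]' 0
```

```text
time_s: 3.0
position: [0.5096, -0.034, 0.3052]
eef_rot: [0.0, 0.091, 0.996, 0.0]
contact_force: [0.5, 0.1, -0.3]
finger_gap: 0.0003
```

```bash
python3 - <<'E'
from h import *
cap('scene','s1.png'); cap('top','t1.png'); s=ctrl.read_state(); print(s['position'],s['contact_force'])
E
```

```text
[ 0.50952125 -0.03369772  0.30545663] [-0.32666596  0.10836841 -0.35361854]
```

View pics/s1.png

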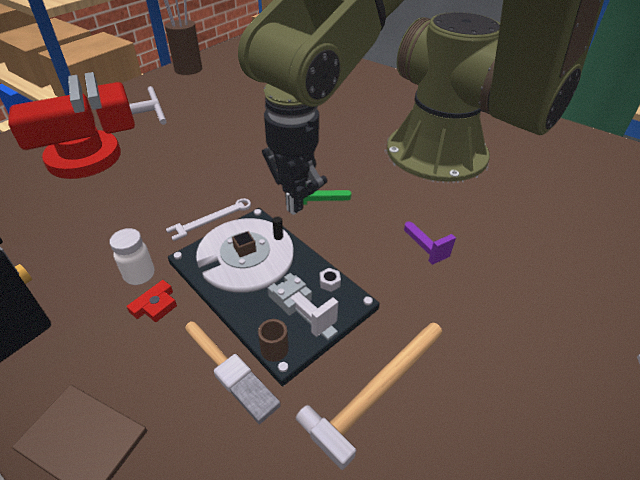

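The shut fingertips (293,208) hang just behind the stud (278,228), clear of everything. Next I'll lower them.

```bash
python3 -m inch '[[[0,0,-0.03,0,0,0],[0,0,-0.055,0,0,0],[0,0,-0.077,0,0,0],[0,0,-0.077,0,0,0]]]' 0; python3 - <<'E'
from h import *
cap('scene','s2.png')
a=cv2.imread('pics/s2.png')[150:350,160:385]; cv2.imwrite('pics/s2z.png',cv2.resize(a,None,fx=3,fy=3))
E
```

```text
time_s: 3.5
position: [0.509, -0.0338, 0.226]
eef_rot: [-0.002, 0.09, 0.996, 0.0]
contact_force: [-0.5, -0.1, 0.3]
finger_gap: -0.0001
```

View pics/s2z.png

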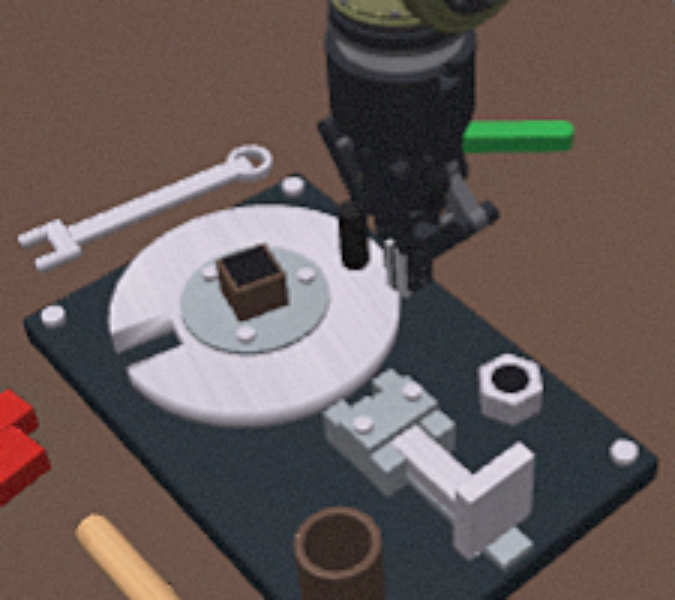

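The fingertips stand beside the stud at disc height with clear space around them. I'll push along the arc in two stages.

```bash
python3 -m inch '[[[0.003,-0.012,0,0,0,0],[0.002,-0.022,0,0,0,0],[-0.001,-0.03,0,0,0,0],[-0.006,-0.039,0,0,0,0],[-0.01,-0.0475,0,0,0,0],[-0.013,-0.056,0,0,0,0],[-0.0155,-0.064,0,0,0,0],[-0.016,-0.073,0,0,0,0],[-0.015,-0.083,0,0,0,0],[-0.012,-0.094,0,0,0,0],[-0.012,-0.094,0,0,0,0]]]' 0; python3 - <<'E'
from h import *
cap('scene','s3.png')
a=cv2.imread('pics/s3.png')[150:350,160:385]; cv2.imwrite('pics/s3z.png',cv2.resize(a,None,fx=3,fy=3))
print(ctrl.read_state()['contact_force'])
E
```

```text
time_s: 4.65
position: [0.4981, -0.13, 0.2277]
eef_rot: [0.0, 0.091, 0.996, -0.0]
contact_force: [0.7, 0.4, -0.9]
finger_gap: -0.0003
[0.44706681 1.05177726 0.44772967]
```

View pics/s3z.png

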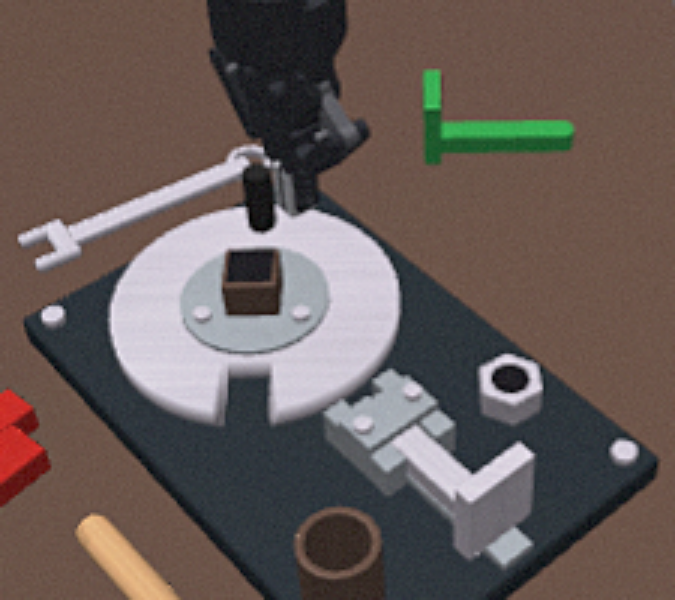

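The disc turns. The notch is now at (245,390) in the zoom and the stud top at (257,172). I'll measure the angle, then continue.

```bash
python3 - <<'E'
from fit import *
q=np.load('q.npy'); cs=ctrl.capture('scene'); zs=lambda L:np.array(L)/3+[160,150]
x=inv(q,ray(cs,zs([(257,172)]),.085))[0]; print(x, np.degrees(np.arctan2(x[1],x[0]))%360)
E
```

```text
[-0.04147556 -0.04746495  0.085     ] 228.8525678883666
```

```bash
python3 -m inch '[[[0.003,-0.005,0,0,0,0],[0.0055,-0.0105,0,0,0,0],[0.009,-0.0155,0,0,0,0],[0.012,-0.02,0,0,0,0],[0.0155,-0.024,0,0,0,0],[0.019,-0.0275,0,0,0,0],[0.023,-0.031,0,0,0,0],[0.026,-0.033,0,0,0,0],[0.0285,-0.035,0,0,0,0],[0.030,-0.036,0,0,0,0],[0.030,-0.036,0,0,0,0]]]' 0; python3 - <<'E'
from h import *
cap('scene','s4.png');cap('top','t4.png')
a=cv2.imread('pics/s4.png')[150:350,160:385]; cv2.imwrite('pics/s4z.png',cv2.resize(a,None,fx=3,fy=3))
a=cv2.imread('pics/t4.png')[125:280,235:440]; cv2.imwrite('pics/t4z.png',cv2.resize(a,None,fx=3.8,fy=3.8))
E
```

```text
time_s: 5.85
position: [0.528, -0.1647, 0.2277]
eef_rot: [0.0, 0.091, 0.996, -0.0]
contact_force: [0.7, 1.0, 0.3]
finger_gap: 0.0003
```

View pics/s4z.png

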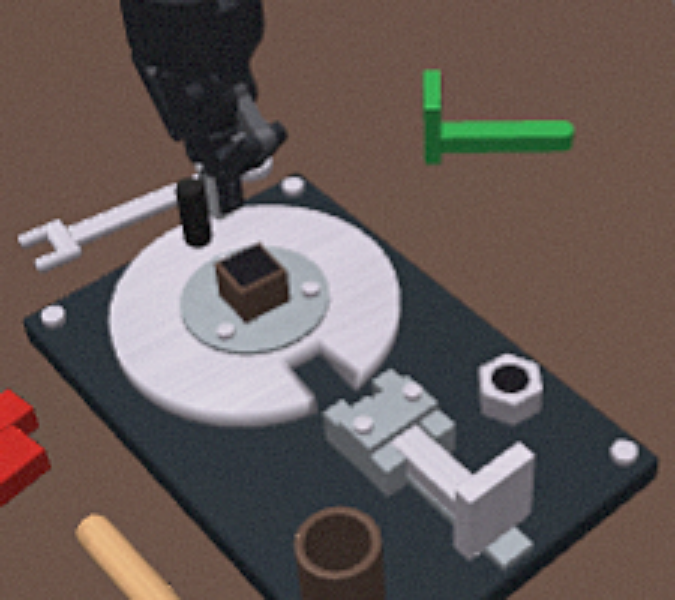

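View pics/t4z.png

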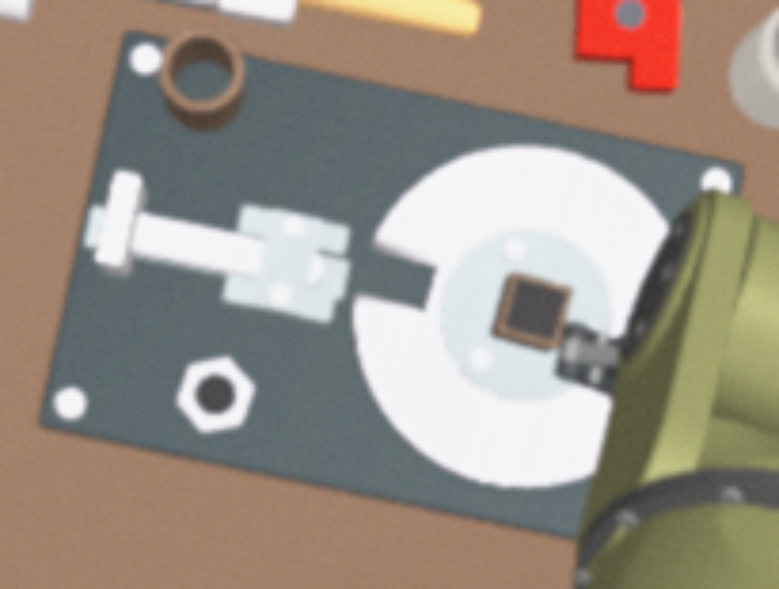

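In the top zoom the notch spans (373,246)–(356,294) at the rim and (436,266)–(424,310) at its floor. It is nearly in front of the bar's guide.

```bash
python3 - <<'E'
from fit import *
q=np.load('q.npy'); ct,cs=ctrl.capture('top'),ctrl.capture('scene'); zs=lambda L:np.array(L)/3+[160,150]
zt=lambda L:np.array(L)/3.8+[235,125]
pr=lambda n,c,uv,z:print(n,(inv(q,ray(c,uv,z))*1e3).round(1).tolist())
pr('mouth',ct,zt([(373,246),(356,294)]),.04); pr('inner',ct,zt([(436,266),(424,310)]),.04)
pr('guide',ct,zt([(241,206),(350,229),(333,322),(222,298)]),.048)
pr('bar',ct,zt([(134,236),(262,275),(137,213),(265,236)]),.04)
pr('s mouth',cs,zs([(311,415-18),(362,388)]),.04); pr('s inner',cs,zs([(283,368),(318,346)]),.04)
pr('stud',cs,zs([(190,187)]),.085)
E
```

```text
mouth [[16.8, 81.8, 40.0], [-8.6, 85.2, 40.0]]
inner [[13.7, 48.8, 40.0], [-9.3, 50.2, 40.0]]
guide [[21.3, 150.3, 48.0], [21.5, 95.1, 48.0], [-25.6, 93.8, 48.0], [-25.4, 149.9, 48.0]]
bar [[-3.4, 199.6, 40.0], [-9.1, 133.1, 40.0], [8.2, 200.6, 40.0], [10.3, 135.7, 40.0]]
s mouth [[21.4, 82.2, 40.0], [-3.6, 95.9, 40.0]]
s inner [[20.1, 54.8, 40.0], [-4.8, 54.6, 40.0]]
stud [[-3.7, -62.7, 85.0]]
```

The notch is about 4.5° short, so the stud needs about 5 mm more towards the frame's +x.

```bash
python3 -m inch '[[[0.001,-0.0005,0,0,0,0],[0.002,-0.001,0,0,0,0],[0.003,-0.0015,0,0,0,0],[0.004,-0.002,0,0,0,0],[0.005,-0.0025,0,0,0,0],[0.005,-0.0025,0,0,0,0]]]' 0; python3 - <<'E'
from h import *
cap('scene','s5.png');cap('top','t5.png')
a=cv2.imread('pics/s5.png')[240:310,240:310]; cv2.imwrite('pics/s5z.png',cv2.resize(a,None,fx=8,fy=8,interpolation=cv2.INTER_CUBIC))
a=cv2.imread('pics/t5.png')[160:230,250:350]; cv2.imwrite('pics/t5z.png',cv2.resize(a,None,fx=8,fy=8,interpolation=cv2.INTER_CUBIC))
E
```

```text
time_s: 6.65
position: [0.5329, -0.1672, 0.2276]
eef_rot: [0.0, 0.091, 0.996, -0.0]
contact_force: [-0.4, 0.1, -0.0]
finger_gap: 0.0
```

View pics/s5z.png

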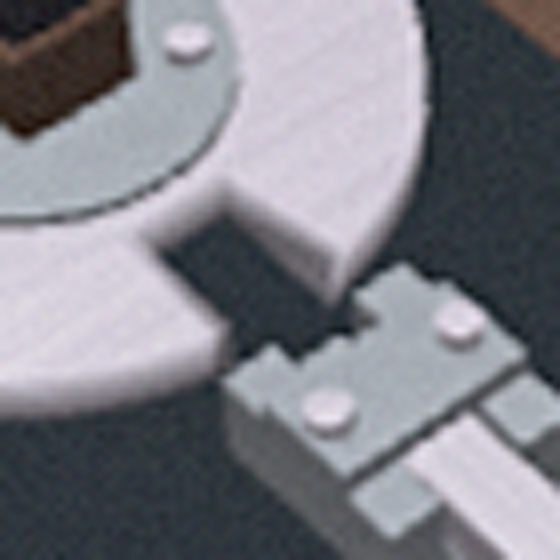

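View pics/t5z.png

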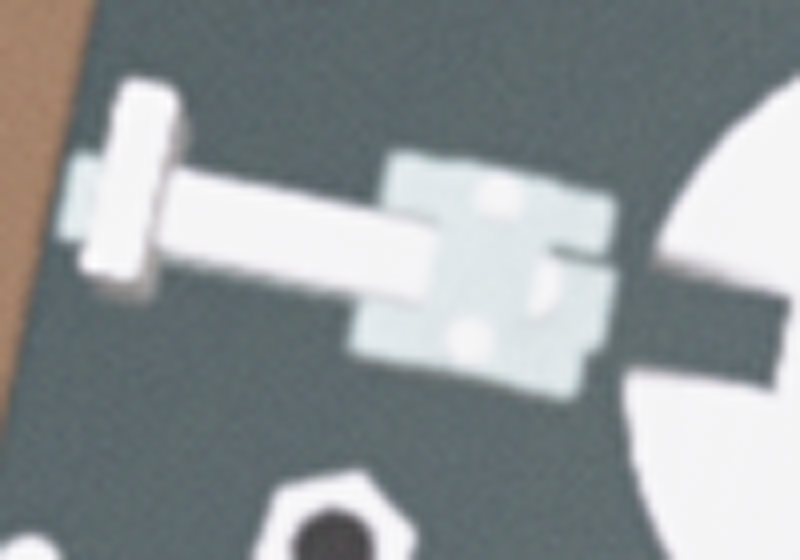

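```bash
python3 - <<'E'
from fit import *
q=np.load('q.npy'); ct,cs=ctrl.capture('top'),ctrl.capture('scene'); zs=lambda L:np.array(L)/8+[240,240]
zt=lambda L:np.array(L)/8+[250,160]
pr=lambda n,c,uv,z:print(n,(inv(q,ray(c,uv,z))*1e3).round(1).tolist())
pr('mouth',ct,zt([(655,250),(622,372)]),.04); pr('inner',ct,zt([(792,298),(775,388)]),.04)
pr('guide',ct,zt([(615,195),(575,400),(390,150),(350,352)]),.048)
pr('s mouth',cs,zs([(232,330),(332,268)]),.04); pr('s inner',cs,zs([(155,243),(225,195)]),.04)
pr('s guide',cs,zs([(225,375),(405,265),(345,475),(525,355)]),.048)
print(ctrl.read_state()['time_s'])
E
```

```text
mouth [[13.5, 83.6, 40.0], [-16.7, 85.3, 40.0]]
inner [[9.2, 49.3, 40.0], [-12.8, 48.9, 40.0]]
guide [[23.1, 95.9, 48.0], [-26.4, 95.1, 48.0], [22.3, 149.9, 48.0], [-26.4, 149.1, 48.0]]
s mouth [[13.4, 86.2, 40.0], [-12.8, 86.8, 40.0]]
s inner [[10.7, 56.3, 40.0], [-8.9, 55.3, 40.0]]
s guide [[25.7, 100.4, 48.0], [-20.3, 102.0, 48.0], [23.8, 136.2, 48.0], [-22.8, 136.8, 48.0]]
6.85
```

The notch is lined up with the guide to within about 1.5 mm in both cameras. I'll back off the stud, rise, and go behind the push plate.

```bash
python3 -m inch '[[[-0.012,0.002,0,0,0,0],[-0.025,0.004,0.01,0,0,0],[-0.025,0.004,0.05,0,0,0],[-0.02,0.01,0.1,0,0,0],[0.077,0.306,0.1,0,0,0],[0.077,0.306,0.1,0,0,0],[0.077,0.306,0.1,0,0,0],[0.077,0.306,0.1,0,0,0],[0.077,0.306,0.1,0,0,0],[0.077,0.306,0.1,0,0,0],[0.077,0.306,0.1,0,0,0],[0.077,0.306,0.1,0,0,0]]]' 0;  python3 - <<'E'
from h import *
cap('scene','s6.png');cap('top','t6.png')
a=cv2.imread('pics/t6.png')[125:280,185:440]; cv2.imwrite('pics/t6z.png',cv2.resize(a,None,fx=3,fy=3))
E
```

```text
time_s: 8.05
position: [0.6098, 0.1404, 0.3273]
eef_rot: [-0.0, 0.09, 0.996, -0.0]
contact_force: [-0.2, -0.6, -0.5]
finger_gap: 0.0002
```

View pics/s6.png

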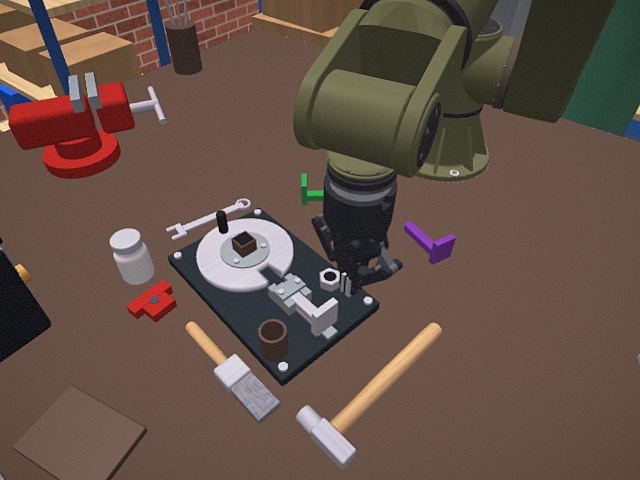

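The fingertips hang behind the push plate, and the notch faces the bar. I'll lower them there.

```bash
python3 -m inch '[[[0,0,-0.04,0,0,0],[0,0,-0.075,0,0,0],[0,0,-0.1,0,0,0],[0,0,-0.112,0,0,0],[0,0,-0.112,0,0,0]]]' 0;  python3 - <<'E'
from h import *
cap('scene','s7.png');cap('top','t7.png')
a=cv2.imread('pics/s7.png')[200:390,190:415]; cv2.imwrite('pics/s7z.png',cv2.resize(a,None,fx=3,fy=3))
a=cv2.imread('pics/t7.png')[125:280,185:440]; cv2.imwrite('pics/t7z.png',cv2.resize(a,None,fx=3,fy=3))
E
```

```text
time_s: 8.65
position: [0.6096, 0.1377, 0.2147]
eef_rot: [-0.001, 0.092, 0.996, -0.0]
contact_force: [-0.2, 0.0, -0.3]
finger_gap: -0.0001
```

View pics/s7z.png

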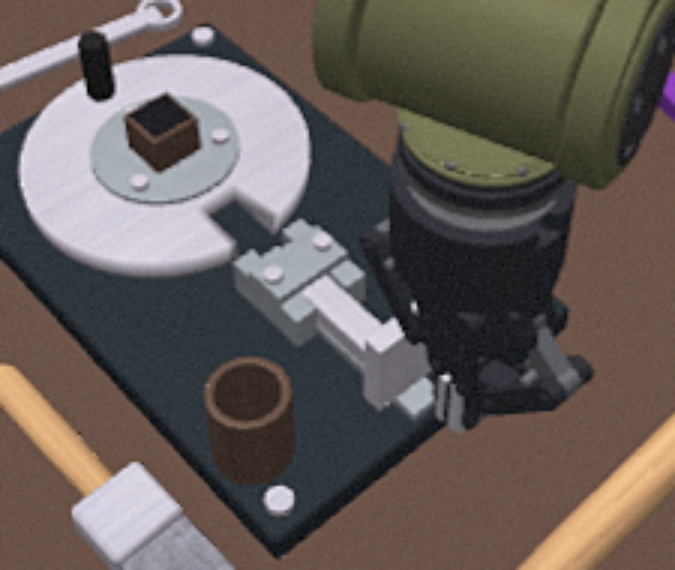

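View pics/t7z.png

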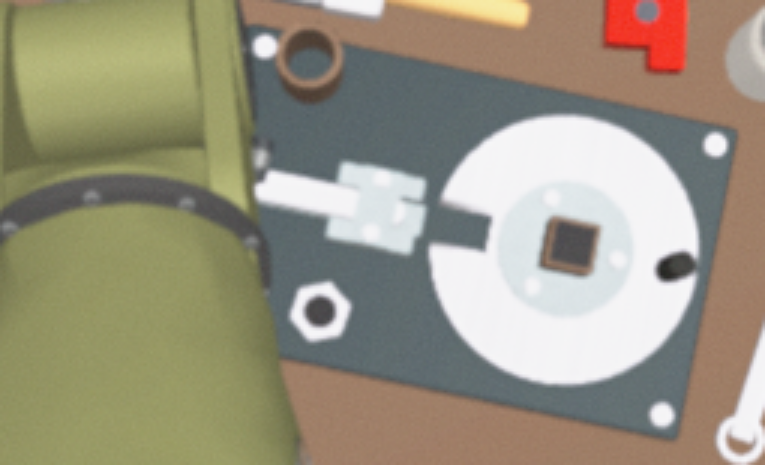

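The fingers are behind the plate near (445,395) in the zoom, clear of the pipe and the hammer. I'll push along the bar, most of the way first.

```bash
python3 -m inch '[[[-0.001,-0.006,0,0,0,0],[-0.002,-0.012,0,0,0,0],[-0.0033,-0.018,0,0,0,0],[-0.0044,-0.024,0,0,0,0],[-0.0055,-0.03,0,0,0,0],[-0.0065,-0.036,0,0,0,0],[-0.0077,-0.042,0,0,0,0],[-0.0088,-0.048,0,0,0,0],[-0.0098,-0.0535,0,0,0,0],[-0.0108,-0.059,0,0,0,0],[-0.0108,-0.059,0,0,0,0]]]' 0;  python3 - <<'E'
from h import *
cap('scene','s8.png');cap('top','t8.png')
a=cv2.imread('pics/s8.png')[200:390,190:415]; cv2.imwrite('pics/s8z.png',cv2.resize(a,None,fx=3,fy=3))
a=cv2.imread('pics/t8.png')[125:280,185:440]; cv2.imwrite('pics/t8z.png',cv2.resize(a,None,fx=3,fy=3))
E
```

```text
time_s: 9.85
position: [0.5988, 0.0791, 0.2154]
eef_rot: [-0.0, 0.091, 0.996, -0.0]
contact_force: [0.6, -0.4, -0.2]
finger_gap: -0.0002
```

View pics/s8z.png

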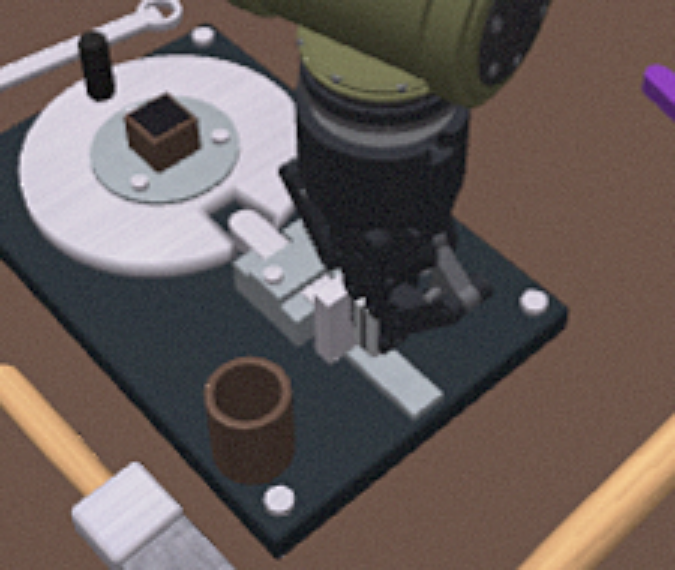

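The nose is in the notch mouth. By calculation about 12 mm remains, so I'll push slowly and watch the force.

```bash
python3 -m inch '[[[-0.0005,-0.003,0,0,0,0],[-0.0011,-0.006,0,0,0,0],[-0.0015,-0.008,0,0,0,0],[-0.0018,-0.01,0,0,0,0],[-0.0018,-0.01,0,0,0,0]]]' 0;  python3 - <<'E'
from h import *
cap('scene','s9.png');cap('top','t9.png')
print(ctrl.read_state()['contact_force'])
a=cv2.imread('pics/s9.png')[230:330,240:330]; cv2.imwrite('pics/s9z.png',cv2.resize(a,None,fx=6,fy=6))
E
```

```text
time_s: 10.45
position: [0.5971, 0.0696, 0.2156]
eef_rot: [-0.0, 0.091, 0.996, -0.0]
contact_force: [0.9, -1.0, -0.5]
finger_gap: 0.0004
[0.1712187  0.2777407  0.26093396]
```

View pics/s9z.png

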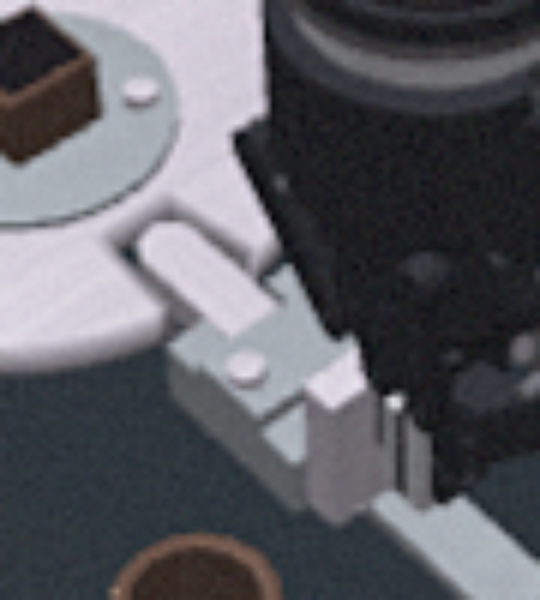

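The bar is well inside the notch with even gaps on both sides. A small gap remains between plate and guide at about (300,420) in the zoom, so I'll keep inching.

```bash
python3 -m inch '[[[-0.0003,-0.0015,0,0,0,0],[-0.0005,-0.003,0,0,0,0],[-0.0008,-0.0045,0,0,0,0],[-0.0008,-0.0045,0,0,0,0]]]' 0;  python3 -m inch '[[[-0.0002,-0.001,0,0,0,0],[-0.0004,-0.002,0,0,0,0],[-0.0004,-0.002,0,0,0,0]]]' 0; python3 - <<'E'
from h import *
cap('scene','s10.png')
print(ctrl.read_state()['contact_force'])
a=cv2.imread('pics/s10.png')[230:330,240:330]; cv2.imwrite('pics/s10z.png',cv2.resize(a,None,fx=6,fy=6))
E
```

```text
time_s: 10.95
position: [0.5965, 0.0664, 0.2161]
eef_rot: [0.001, 0.091, 0.996, 0.001]
contact_force: [2.5, 12.5, 0.6]
finger_gap: -0.0001
time_s: 11.25
position: [0.5962, 0.0658, 0.2163]
eef_rot: [0.001, 0.09, 0.996, 0.002]
contact_force: [3.9, 25.6, -0.2]
finger_gap: 0.0001
[ 5.11658275 26.06435372  0.17897409]
```

View pics/s10z.png

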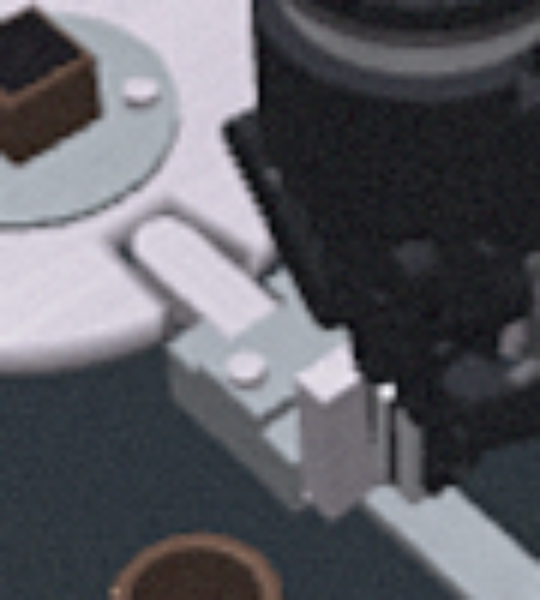

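A rigid stop at 26 N, well above the bar's friction, where the plate should meet the guide. I'll back off, rise and check.

```bash
python3 -m inch '[[[0.001,0.008,0,0,0,0],[0.005,0.03,0,0,0,0],[0.006,0.035,0.03,0,0,0],[0.006,0.035,0.08,0,0,0],[0.006,0.035,0.13,0,0,0],[0.006,0.085,0.18,0,0,0],[0.006,0.135,0.2,0,0,0],[-0.04,0.185,0.2,0,0,0],[-0.08,0.235,0.2,0,0,0],[-0.12,0.235,0.2,0,0,0],[-0.12,0.235,0.2,0,0,0]]]' 0;  python3 - <<'E'
from h import *
cap('scene','s11.png');cap('top','t11.png')
a=cv2.imread('pics/s11.png')[230:330,240:330]; cv2.imwrite('pics/s11z.png',cv2.resize(a,None,fx=6,fy=6,interpolation=cv2.INTER_CUBIC))
a=cv2.imread('pics/t11.png')[160:230,260:360]; cv2.imwrite('pics/t11z.png',cv2.resize(a,None,fx=8,fy=8,interpolation=cv2.INTER_CUBIC))
E
```

```text
time_s: 12.4
position: [0.4735, 0.3, 0.4157]
eef_rot: [-0.0, 0.09, 0.996, -0.0]
contact_force: [1.4, -0.2, 0.0]
finger_gap: 0.0001
```

View pics/s11z.png

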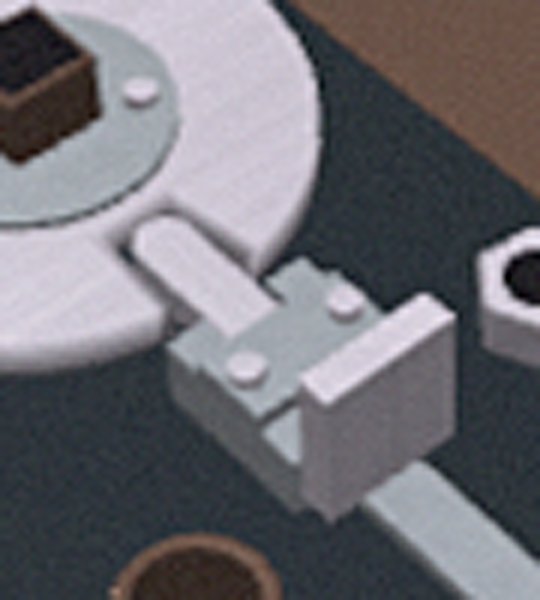

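View pics/t11z.png

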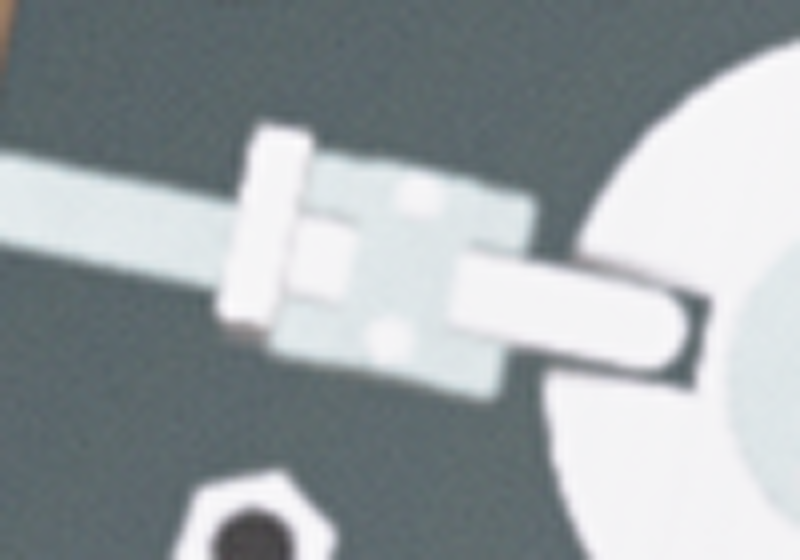

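View pics/s11.png

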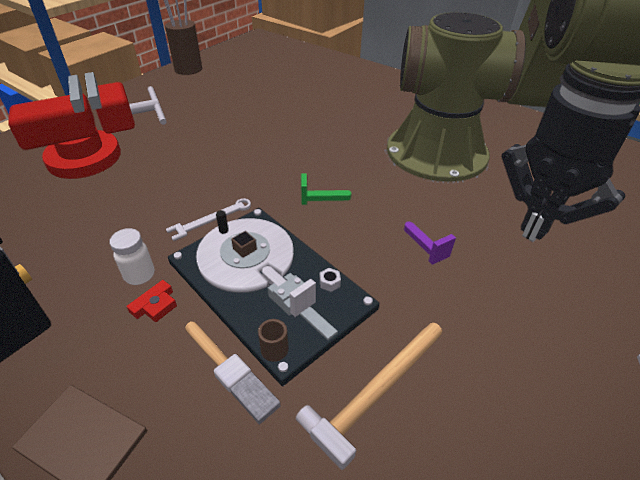

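```bash
python3 - <<'E'
from fit import *
q=np.load('q.npy'); ct,cs=ctrl.capture('top'),ctrl.capture('scene'); zs=lambda L:np.array(L)/6+[240,230]
zt=lambda L:np.array(L)/8+[260,160]
pr=lambda n,c,uv,z:print(n,(inv(q,ray(c,uv,z))*1e3).round(1).tolist())
pr('nose',ct,zt([(690,325)]),.04); pr('mouth',ct,zt([(575,258),(542,372)]),.04); pr('inner',ct,zt([(710,300),(695,390)]),.04)
pr('plate rear top',ct,zt([(258,124),(218,316)]),.076)
pr('guide rear,front',ct,zt([(315,150),(268,352),(538,198),(495,400)]),.048)
pr('s nose',cs,zs([(142,225)]),.04); pr('s plate rear',cs,zs([(330,400),(455,317)]),.076)
print(ctrl.read_state()['contact_force'],ctrl.read_state()['time_s'])
E
```

```text
nose [[1.7, 53.2, 40.0]]
mouth [[11.6, 83.2, 40.0], [-16.7, 85.3, 40.0]]
inner [[8.6, 49.7, 40.0], [-13.2, 48.9, 40.0]]
plate rear top [[21.1, 161.7, 76.0], [-23.7, 161.3, 76.0]]
guide rear,front [[22.5, 148.7, 48.0], [-26.5, 149.6, 48.0], [22.5, 95.0, 48.0], [-26.4, 95.1, 48.0]]
s nose [[1.3, 55.9, 40.0]]
s plate rear [[20.4, 162.0, 76.0], [-21.1, 162.8, 76.0]]
[-1.31516377 -0.61224129  0.04654114] 12.6
```

The bar is home: nose about 54.5 mm (55 expected), plate rear face 162 mm (162 expected). The notch is centred within about 1–3 mm, the bystanders look unmoved and the robot is clear. Handing in.

```bash
python3 -c "
from workcell import ctrl
print(ctrl.job_done())"
```

```text
the job is handed in; nothing more can be done
None
```

The turntable is locked and the job is handed in, at about 12.6 s of the 53 s allowed. I pushed the stud about 104° counter-clockwise with the shut fingertips until the notch faced the bar. Then I pushed the bar in by its rear plate until it met a rigid stop at 26 N, and withdrew the arm.

| Last check | Measured | Wanted |
|---|---|---|
| Nose from the disc's axis | 53.2 mm (top camera), 55.9 mm (scene camera) | 55 mm when home, 59.5 mm at most |
| Rear face of the plate from the axis | 161.5 mm (top), 162.4 mm (scene) | 162 mm |
| Nose off the centre line | 1.3–1.7 mm | 6 mm at most |
| Notch mouth off the centre line | about 2.5 mm | 8 mm at most |

- **Camera disagreement:** in the top camera the guide's centre also reads about 2 mm off the line, so most of the notch's 2.5 mm is probably camera error. The two cameras differ by 2–3 mm, which matches the stated calibration.
- **Bystanders and robot:** the other things look unmoved in the last picture, judged by eye and not measured. The robot touches nothing.

No check failed.

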